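# Raise the drying-booth window to the marker clip

### The arm

A 6-joint arm with a two-finger parallel gripper is mounted at the origin on the work surface. World frame = base frame: x ahead of the robot, y to its left, z up, the work surface at z = 0. Lengths are in m, angles in rad, forces in N, time in s.
With the tool pointing down it reaches from about 0.25 to 0.725 m from the base axis. Payload 9.7 kg.
Tool frame: the origin (TCP) lies midway between the tips of the shut fingers; the grasp point (between the pads) lies 19 mm behind it (ctrl.grasp_offset is the z of the grasp point in the tool frame, in m); z points along the fingers, y is the line along which they close (so a half turn about z gives the same grasp; the last joint's range is limited). The gripper opens to 85 mm and grips with 20 to 120 N. Pads are 22 mm wide; open, the fingers measure 114 mm over their backs; the gripper's body (76 mm by 85 mm) begins 54 mm behind the grasp point. The pads swing forward as they close: fully open they stand 13 mm farther back than shut.
Start: joints at [1.224, 0.087, 0.176, 1.66, 0, 1.571], TCP at [0.187, 0.517, 0.231] pointing down, gripper open.
Joint ranges: [-3.13, 3.13], [-0.85, 1.81], [-1.15, 1.24], [-2.2, 2.28], [-1.44, 1.52], [-3.14, 3.14]. Speed limits (rad/s): [2.22, 2.22, 2.57, 3.14, 3.14, 3.14].

### API

Orientations are given as a unit quaternion [w, x, y, z].
In Python, from station import ctrl gives the robot as it stands. Calls block until the motion is done:
- ctrl.move_pose(position, orientation): joint-space move of the TCP to a pose.
- ctrl.line_to(position, frame=None, velocity=0.15): straight line of the TCP; frame=None keeps the orientation; velocity is the mean speed in m/s.
- ctrl.movej(angles): joint-space move.
- ctrl.ungrasp() and ctrl.close(effort=None): open the fingers fully, or close them until they stop; effort is the grip in N (None keeps the last).
- ctrl.sleep(seconds).
- ctrl.inverse_kinematics(position, orientation): joint angles nearest the present ones, or None.
- ctrl.read_camera(name): name is "scene" or "top"; returns a dict with "image" (400x640x3 uint8, red, green, blue), "fx", "fy", "cx", "cy" (pixels), "origin" and "orientation" of the camera in the world. Camera axes: x right, y down, z forward; pixel columns grow to the right and rows downward; lengths in m; the calibration is good to about 2 mm. A picture is of the moment at which its call begins. There is no depth.
A pose or a line that the arm cannot do raises ctrl.Unreachable and nothing moves.
- ctrl.close_job(): hands the job in; it is judged then, once.
Readings, each from a call of its own:
- ctrl.read_time(): time.
- ctrl.read_joints(): joint angles.
- ctrl.read_dq(): joint speeds.
- ctrl.read_joint_torque(): joint torques, N m.
- ctrl.read_ee_pos(): TCP position.
- ctrl.read_tool_rot(): TCP orientation.
- ctrl.read_contact_force(): force on the tool from outside, world axes, zero at the start.
- ctrl.read_moment(): the same for the moment, N m.
- ctrl.read_finger_gap(): finger opening in m.
- ctrl.read_grip_force(): force on a finger pad.
Only numpy, scipy, OpenCV 4.12 (cv2) and the standard library are available. Lean on these libraries where they do the work, as an engineer would, in place of code of your own. Each camera call takes 0.05 s, during which the arm holds its last target. There are 200 camera calls.

### The job

Open the sloping window of the clear drying booth so that the decorated jars inside can be reached: push it up smoothly from beneath its lip until the lip is level with the black marker clip on the side rail, then leave it standing there and take the hand away. Only push: do not grip the lip or press on its sloping top, do not fling the window, leave the marker clip where it is, and leave all the jars and other craft things alone.

Things in the scene. Friction and masses are not known exactly. Their poses are not given: they have to be found in the camera images.
- booth: The clear drying booth, fixed: 460 mm wide (y), 370 mm high. Origin on the table under it; it reaches from x -200 (front, facing the robot) to x +130. White base, grey front sill 60 mm high. From the sill's top front edge (x -200, z 60) the front slopes up and away at 50 degrees from level, between aluminium rails 24 mm wide at y +-212, on which the window slides.
- sash (a joint): How far the window is pushed up the slope, m: 0 shut, 0.20 fully up; it starts 0 to 0.02 open. Counterweighted: it stays where it is left, takes about 2 to 7 N along the slope to push up, and stops within a few mm of where the push stops.
- lip_under (a point): Point on the flat underside of the window's lip, mid-width, 30 mm out from the pane's middle plane. x points up the slope (the way the window moves), y along the lip, z straight out from the pane. The lip: dark steel strip along the window's lower edge, 380 mm long (y), 10 mm thick (x), from 6 to 46 mm out of the pane. Beneath it is free room; sill and rails stand out at most 7 mm from that plane.
- lip: The lip strip itself, the part to push on from beneath. Origin: 30 mm inward of lip_under, in the middle of the pane at its lower edge; same axes as lip_under.
- lip_hood: The sloping dark steel cover on the lip's upper side, from the lip's outer edge back to the pane 40 mm further up; moves with the lip. Not to be touched. Same origin and axes as lip.
- lip_level (a point): Centre of the lip strip, half-way through its 10 mm thickness and its 40 mm depth; same axes as lip_under.
- marker_level (a point): Black marker clip on the rail at the booth's right as seen from the robot (-y), 34 mm wide, its blade 10 mm thick like the lip; this point lies half-way through the blade. Axes as lip_under: the lip is level with the clip when lip_level has x = 0 in this frame. At the start it is 50 to 185 mm up the slope from the lip, and 214 mm to the right of lip_level.
- jar_tall: Bystander: closed glass jar, 76 mm across, 125 mm tall, before the booth at one front corner. Origin under it.
- jar_short: Bystander: closed glass jar, 68 mm across, 75 mm tall, before the booth at the other front corner. Origin under it.
- glue_pot: Bystander: white open pot, 68 mm across, 60 mm tall. Origin under it.
- brush: Bystander: flat brush lying on the table, about 200 mm long along its x. Origin on its underside.
- tape_roll: Bystander: roll of tape lying flat, 90 mm across, 24 mm high. Origin under it.
- dry_jar_a: Bystander: closed glass jar inside the booth, 72 mm across, 100 mm tall. Origin under it.
- dry_jar_b: Bystander: open glass inside the booth, 68 mm across, 85 mm tall. Origin under it.

How it is judged:
By the outcome, as a careful person would: the job done as asked, in the order asked, and still so for the second after the job is handed in, with the robot touching nothing.
It also fails if it takes over 54 s, if anything falls off the work surface, if the arm or the gripper's body presses on something with over 40 N, if the wrist force passes 120 N, or if a joint passes its speed limit or range.

## Working session

There is one attempt and no reset: what is moved stays moved. The work goes in short steps, each a Python script; the robot and the scene stay as the last script left them, time stands still between calls to the robot, and variables do not carry over. Pictures are saved under pics/ and viewed, at most 10 in all, crops included, and the job is handed in when it is done.

```bash
mkdir -p pics; ls; python3 - <<'E'
from station import ctrl
import cv2
for n in("scene","top"):
    c=ctrl.read_camera(n); cv2.imwrite(f"pics/{n}0.png",c["image"][:,:,::-1])
    print(n,c["fx"],c["fy"],c["cx"],c["cy"],c["origin"],c["orientation"])
print(ctrl.read_time(),ctrl.read_tool_rot(),ctrl.grasp_offset)
E
```

```text
pics
scene 388.95868679778715 388.95868679778715 315.4105263857393 203.6809669043686 [0.45119232 0.30738188 1.12454755] [ 0.04221163 -0.28397041  0.94608465 -0.1500094 ]
top 402.71823246444865 402.71823246444865 326.9717441268801 192.4644858072947 [0.42737764 0.0261372  1.13037392] [-0.05228842  0.70557308 -0.70368681  0.06524897]
0.1 [-1.03217116e-04  1.72535374e-01  9.85003144e-01 -5.83262314e-04] -0.0187
```

View pics/scene0.png

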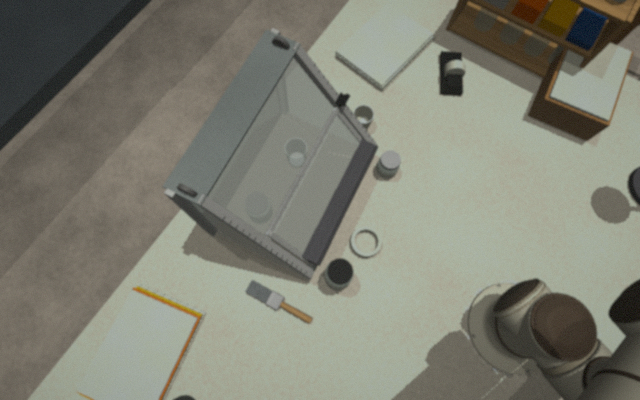

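View pics/top0.png

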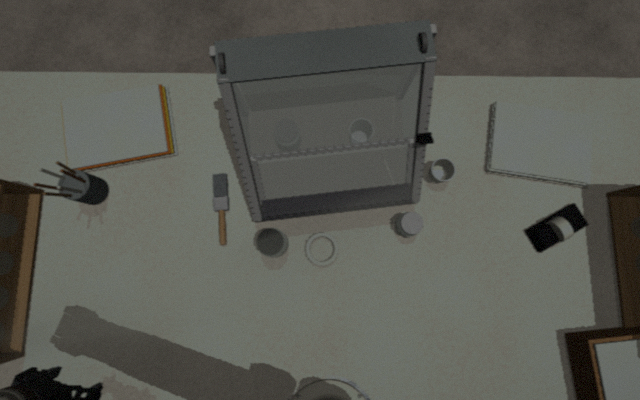

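The booth's front faces the robot: front-left corner is at about (258,220) and front-right at (417,202) in the top view. The black clip is at (425,138) top and (342,100) scene. I'll enlarge both views.

```bash
python3 - <<'E'
import cv2
a=cv2.imread("pics/top0.png")[115:275,205:465]; a=cv2.convertScaleAbs(a,alpha=1.8)
cv2.imwrite("pics/topc.png",cv2.resize(a,None,fx=3,fy=3,interpolation=cv2.INTER_CUBIC))
a=cv2.imread("pics/scene0.png")[80:300,225:425]
a=cv2.convertScaleAbs(a,alpha=1.4)
cv2.imwrite("pics/scenec.png",cv2.resize(a,None,fx=2.7,fy=2.7,interpolation=cv2.INTER_CUBIC))
E
```

```text
(no output)
```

View pics/topc.png

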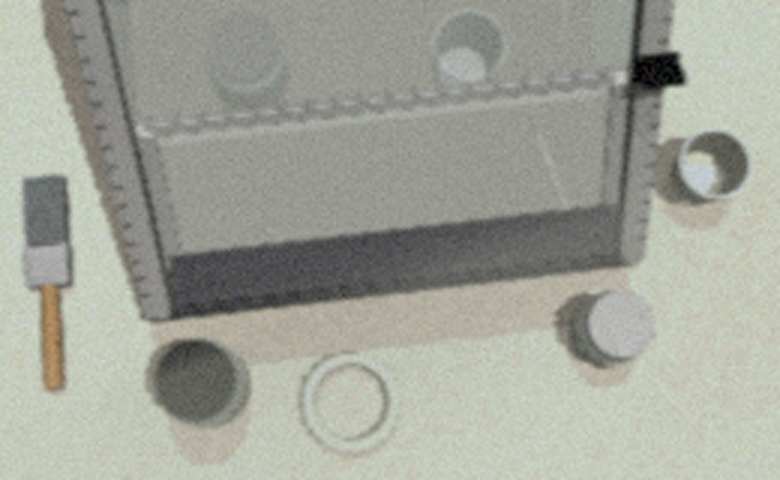

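View pics/scenec.png

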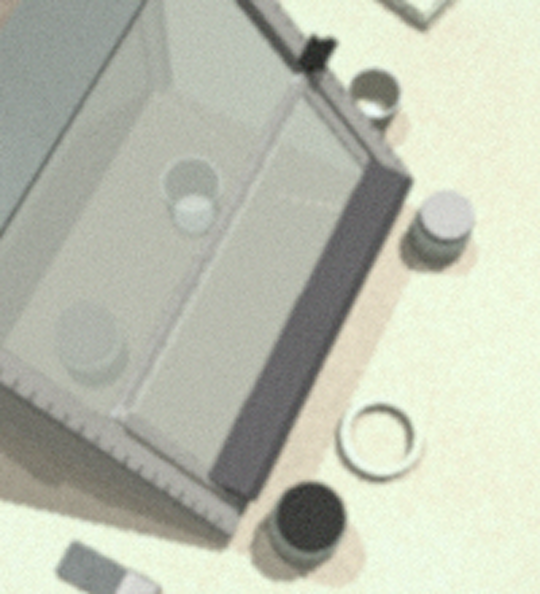

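The zoomed views show the dark hood as a quadrilateral: in top its lower edge runs (262,221)–(413,203), and in scene it runs from (317,264) to (377,146). The clip sticks out of the right rail. Next I'll mask both and triangulate.

```bash
cat > h.py <<'E'
import numpy as np,cv2
from scipy.spatial.transform import Rotation as R
def cam(c):
    K=np.array([[c["fx"],0,c["cx"]],[0,c["fy"],c["cy"]],[0,0,1]])
    q=np.array(c["orientation"]);Rw=R.from_quat(np.r_[q[1:],q[0]]).as_matrix()
    return K@np.c_[Rw.T,-Rw.T@np.array(c["origin"])]
def tri(Ps,uvs):
    X=cv2.triangulatePoints(Ps[0],Ps[1],np.array(uvs[0],float).reshape(2,1),np.array(uvs[1],float).reshape(2,1))[:,0];return X[:3]/X[3]
def proj(P,X): 
    x=P@np.r_[X,1];return x[:2]/x[2]
ROI={"top":(225,160,200,75),"scene":(290,130,95,150)}
CROI={"top":(405,120,40,40),"scene":(325,85,40,40)}
def avg(ctrl,n,k=6):
    cs=[ctrl.read_camera(n) for _ in range(k)]
    return cam(cs[0]),np.mean([c["image"] for c in cs],0)
def comp(m):
    n,l,s,ce=cv2.connectedComponentsWithStats(m.astype(np.uint8));i=1+np.argmax(s[1:,4]);return (l==i).astype(np.uint8),ce[i],s[i]
E
python3 - <<'E'
from h import *
from station import ctrl
P={};D={}
for n in("top","scene"):
    P[n],im=avg(ctrl,n); np.save(f"{n}0.npy",im)
    x,y,w,h=ROI[n]; g=im.mean(2); 
    print(n,[ (p,g[p[1],p[0]].round()) for p in ([(340,205),(340,170),(255,200),(340,225),(425,138)] if n=="top" else [(340,210),(310,190),(350,120),(385,200),(342,100)])])
    s=g[y:y+h,x:x+w]; t,_=cv2.threshold(s.astype(np.uint8),0,255,cv2.THRESH_OTSU)
    print("otsu",t)
    sat=im.max(2)-im.min(2)
    viz=cv2.cvtColor(((g<(65 if n=='top' else 95))*255).astype(np.uint8),cv2.COLOR_GRAY2BGR)
    cx,cy,cw,ch=CROI[n]; m,c,st=comp(g[cy:cy+ch,cx:cx+cw]<35); print("clip",c+[cx,cy],st+np.array([cx,cy,0,0,0]))
    cnt=cv2.findContours(m,0,1)[0][0]; print(cv2.boxPoints(cv2.minAreaRect(cnt))+[cx,cy])
print("prof top x=340:",np.load("top0.npy").mean(2)[180:225,340].round().astype(int))
print("prof scene y=210",np.load("scene0.npy").mean(2)[210,315:365].round().astype(int))
print(np.load("top0.npy").mean(2)[205,250:280].round().astype(int),np.load("top0.npy").mean(2)[195,400:425].round().astype(int))
E
```

```text
top [((340, 205), np.float64(51.0)), ((340, 170), np.float64(83.0)), ((255, 200), np.float64(79.0)), ((340, 225), np.float64(94.0)), ((425, 138), np.float64(7.0))]
otsu 70.0
clip [422.115 137.625] [415 120  18  29 200]
[[415. 120.]
 [432. 120.]
 [432. 148.]
 [415. 148.]]
scene [((340, 210), np.float64(74.0)), ((310, 190), np.float64(130.0)), ((350, 120), np.float64(99.0)), ((385, 200), np.float64(170.0)), ((342, 100), np.float64(36.0))]
otsu 107.0
clip [340.88372093 100.65116279] [337  96   9  10  43]
[[336.20588017 103.32352829]
 [341.49999809  94.50000095]
 [346.35293961  97.41176605]
 [341.05882072 106.23529434]]
prof top x=340: [85 87 83 83 84 82 84 83 83 83 79 61 48 44 46 44 46 43 48 48 50 48 50 50
 53 51 52 54 50 52 52 53 68 91 94 95 96 97 95 94 95 96 97 97 96]
prof scene y=210 [131 129 130 129 130 130 130 129 127 119  98  81  76  74  73  75  74  76
  75  74  73  75  74  74  75  74  74  69  62  62  66  88 121 143 151 151
 153 153 152 151 152 152 153 152 151 150 151 152 156 162]
[74 77 77 75 79 79 78 75 66 49 45 44 42 41 44 43 42 43 45 41 46 44 44 44
 42 43 43 45 42 44] [ 58  60  60  59  58  60  58  58  57  58  57  59  72  79  80  80  78  80
  77  79  93 106 107 107 104]
```

```bash
cat >> h.py <<'E'
def quad(im,n,th=None):
    th=th or {"top":68,"scene":100}[n]
    x,y,w,h=ROI[n]; s=4
    g=cv2.resize(im.mean(2)[y:y+h,x:x+w],None,fx=s,fy=s,interpolation=cv2.INTER_LINEAR)
    m,_,_=comp(g<th); m=cv2.morphologyEx(m,cv2.MORPH_OPEN,np.ones((23,23)))
    m,_,_=comp(m)
    c=max(cv2.findContours(m,0,1)[0],key=len); hull=cv2.convexHull(c)
    q=cv2.approxPolyN(hull,4)[0].astype(float) if hasattr(cv2,"approxPolyN") else None
    pts=c[:,0].astype(float); L=[]
    for i in range(4):
        a,b=q[i],q[(i+1)%4]; d=(b-a)/np.linalg.norm(b-a)
        t=(pts-a)@d; e=np.abs((pts-a)@[-d[1],d[0]]); l=np.linalg.norm(b-a)
        k=pts[(e<10)&(t>.12*l)&(t<.88*l)]
        f=cv2.fitLine(k.astype(np.float32),cv2.DIST_HUBER,0,.01,.01).ravel(); L.append(np.cross(np.r_[f[2:],1],np.r_[f[2:]+f[:2],1]))
    o=[]
    for i in range(4):
        p=np.cross(L[i-1],L[i]); o.append(p[:2]/p[2])
    return (np.array(o)+.5)/s-.5+[x,y]
E
python3 - <<'E'
from h import *
from station import ctrl
P={n:cam(ctrl.read_camera(n)) for n in("top","scene")}
Q={}
for n in P:
    im=np.load(n+"0.npy"); Q[n]=quad(im,n); print(n,Q[n].round(1).tolist())
    cx,cy,cw,ch=CROI[n]; g=im.mean(2)[cy:cy+ch,cx:cx+cw]; print(g.round().astype(int)[8:30] if n=="top" else g.round().astype(int)[4:28,8:30])
# order: UL,LL,LR,UR (robot's left = +y)
t=Q["top"]; s=Q["scene"]
guess_t=[(262,200),(262,221),(412,203),(411,183)]; guess_s=[(303,256),(317,264),(377,146),(363,140)]
X=[]
for a,b in zip(guess_t,guess_s):
    u=t[np.argmin(((t-a)**2).sum(1))];v=s[np.argmin(((s-b)**2).sum(1))]
    p=tri([P["top"],P["scene"]],[u,v]);X.append(p);print(p.round(4),proj(P["top"],p)-u)
X=np.array(X);print(np.linalg.norm(X[1]-X[2]),np.linalg.norm(X[0]-X[3]),(X[0]-X[1]).round(4),(X[3]-X[2]).round(4))
E
```

```text
top [[411.0, 203.0], [261.4, 221.4], [257.1, 200.1], [412.6, 182.2]]
[[ 85  84  85  85  85  86  85  85  84  81  65  37  30  49  69  73  74  75
   73  68  60  55  67  93 107 109 110 110 110 108 110 110 110 111 111 110
  111 110 111 112]
 [ 84  86  84  84  85  84  86  86  86  81  62  34  32  54  70  74  74  75
   74  68  61  61  71  94 106 110 111 110 111 111 111 108 110 110 109 108
  110 111 110 109]
 [ 85  84  85  85  85  85  86  86  85  77  58  30  35  54  70  75  74  77
   74  74  73  72  80  98 109 110 112 111 109 110 110 112 109 110 111 110
  111 110 110 110]
 [ 85  83  86  85  85  86  84  86  84  77  55  32  33  56  72  73  75  76
   78  75  71  73  78  91 102 103 108 109 111 109 110 108 108 110 110 111
  110 109 110 110]
 [ 85  86  85  84  83  85  84  85  84  76  53  30  34  54  68  69  68  68
   68  62  56  52  50  61  61  69  90 107 110 109 110 110 109 110 109 112
  109 110 110 108]
 [ 85  85  86  86  85  84  85  86  83  71  50  29  24  37  46  43  40  36
   32  28  28  18  21  18  24  36  70  98 108 110 109 110 110 109 111 110
  109 109 111 110]
 [ 85  87  86  84  85  87  84
[... 4537 characters left out ...]
11 105 114 139 157
  165 167 167 166]
 [142 141 135 125 113  97  75  68  68  72  81  99 110 112 106 110 126 146
  158 165 165 160]
 [136 136 130 122 115 104  82  67  65  72  86 102 113 113 113 113 117 130
  147 159 164 150]
 [129 130 125 120 117 107  88  73  66  71  88 105 112 115 112 114 116 120
  131 146 154 136]
 [125 126 123 120 118 108  96  84  74  73  83 100 109 114 115 114 113 114
  115 128 140 124]]
[0.576  0.1838 0.1229] [-0.01267396  0.14458805]
[0.5271 0.1788 0.0735] [-0.00626706  0.07193661]
[ 0.5694 -0.2032  0.1334] [ 0.01869038 -0.23306749]
[ 0.6286 -0.2182  0.094 ] [-0.03641526  0.40159593]
0.38895972139752527 0.4064231913241468 [0.0489 0.005  0.0494] [ 0.0592 -0.0149 -0.0394]
```

```bash
python3 - <<'E'
import numpy as np,cv2
a=np.load("top0.npy")[122:160,402:442]; b=np.load("scene0.npy")[82:120,322:362]
f=lambda a,k:cv2.resize(np.clip(255*(a[:,:,::-1]/255*k)**.5,0,255).astype(np.uint8),None,fx=10,fy=10,interpolation=cv2.INTER_CUBIC)
cv2.imwrite("pics/clip.png",np.hstack([f(a,1.5),f(b,1)]))
E
```

```text
(no output)
```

View pics/clip.png

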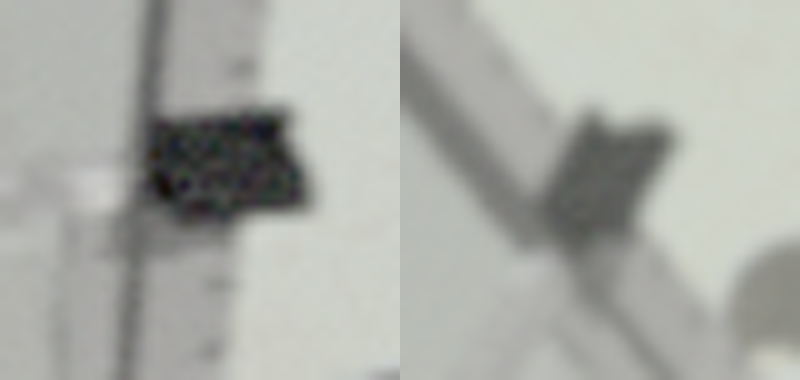

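```bash
cat > fit.py <<'E'
from h import *
from scipy.optimize import least_squares
import sys
S5,C5=np.sin(np.radians(50)),np.cos(np.radians(50))
U=np.array([C5,0,S5]);N=np.array([-S5,0,C5]);Y=np.array([0,1,0])
def W(p,uyz):  # pane-plane coords -> world
    b=np.array([-.2,0,.06])+uyz[0]*U+uyz[1]*Y+(uyz[2]+p[4])*N
    c,s=np.cos(p[2]),np.sin(p[2]); return np.array([p[0]+c*b[0]-s*b[1],p[1]+s*b[0]+c*b[1],b[2]])
E
python3 - <<'E'
from fit import *
from station import ctrl
P={n:cam(ctrl.read_camera(n)) for n in("top","scene")}
# crop 10x -> px
T=lambda x,y:(402+x/10-.5,122+y/10-.5); S=lambda x,y:(322+(x-400)/10-.5,82+y/10-.5)
clip=dict(tipR=(T(310,207),S(677,130)),upR=(T(288,108),S(595,106)),tipL=(T(172,217),S(632,238)),upL=(T(150,118),S(547,195)))
C={}
for k,(a,b) in clip.items():
    X=tri([P["top"],P["scene"]],[a,b]);C[k]=X;print(k,X.round(4),(proj(P["top"],X)-a).round(2))
lip={"UL":((261.5,199.7),(303,254.5)),"LL":((262,221.3),(318,267)),"LR":((412,202.9),(378,145.9)),"UR":((411.5,182.3),(362,138.4))}
co={"UL":(.05,.19,.005),"LL":(0,.19,.046),"LR":(0,-.19,.046),"UR":(.05,-.19,.005)}
def res(p):
    r=[]
    for k in lip:
        X=W(p,np.array(co[k])+[p[3],0,0])
        for n,ob in zip(("top","scene"),lip[k]):
            d=proj(P[n],X)-ob
            j={"U":"L","L":"U"}
            e=np.array(lip[k[0]+("R" if k[1]=="L" else "L")][0 if n=="top" else 1])-ob; e/=np.linalg.norm(e)
            r+=[d@e/1.5,(d@[-e[1],e[0]])/.5]
    return np.r_[r,(p[3]-.01)/.01,(p[4]+.003)/.004]
f=least_squares(res,[.73,-.03,-.1,.01,-.003]); p=f.x
print("pose",p.round(4),"cost",f.cost,f.fun.round(1)); np.save("p.npy",p)
for k,X in C.items():
    c,s=np.cos(p[2]),np.sin(p[2]);d=X-[p[0],p[1],0];b=np.array([c*d[0]+s*d[1],-s*d[0]+c*d[1],d[2]])-[-.2,0,.06]
    print(k,"u,y,n",(b@U).round(4),b[1].round(4),(b@N-p[4]).round(4))
print("lip_under",W(p,[p[3],0,.03]))
E
```

```text
tipR [ 0.694  -0.2311  0.2466] [ 0.02 -0.28]
upR [ 0.7179 -0.2281  0.2425] [-0.01  0.11]
tipL [ 0.6902 -0.2001  0.2427] [-0.07  0.71]
upL [ 0.7122 -0.194   0.2504] [-0.03  0.32]
pose [ 0.7727  0.002   0.1227  0.0052 -0.0036] cost 91.2730205489464 [ 1.6 -3.1 -1.2 -5.8  3.   4.1  1.4  4.7  0.3 -4.9  2.2 -3.6  1.5  3.5
  1.4  5.1 -0.5 -0.2]
tipR u,y,n 0.2029 -0.2217 0.0521
upR u,y,n 0.2153 -0.2216 0.031
tipL u,y,n 0.2 -0.1904 0.0495
upL u,y,n 0.2204 -0.1871 0.0372
lip_under [ 0.55752273 -0.02459585  0.08091819]
```

```bash
cat > fit2.py <<'E'
from fit import *
from station import ctrl
P={n:cam(ctrl.read_camera(n)) for n in("top","scene")}
lip={"UL":((261.5,199.7),(303,254.5)),"LL":((262,221.3),(318,267)),"LR":((412,202.9),(378,145.9)),"UR":((411.5,182.3),(362,138.4))}
def run(pri,free):
    def res(p):
        r=[]
        co={"UL":(p[5],.19,.005),"LL":(0,.19,.046),"LR":(0,-.19,.046),"UR":(p[5],-.19,.005)}
        for k in lip:
            X=W(p,np.array(co[k])+[p[3],0,0])
            for n,ob in zip(("top","scene"),lip[k]):
                d=proj(P[n],X)-ob
                e=np.array(lip[k[0]+("R" if k[1]=="L" else "L")][0 if n=="top" else 1])-ob; e/=np.linalg.norm(e)
                r+=[d@e/1.5,(d@[-e[1],e[0]])/.5]
        return np.r_[r,(p[3]-.01)/pri[0],(p[4]+.003)/pri[1],(p[5]-.05)/free]
    f=least_squares(res,[.73,-.03,.1,.01,-.003,.05],x_scale=[.1,.1,.1,.01,.01,.01]);return f
for pri,free in(((.01,.004),.0001),((.01,.004),.02),((.05,.02),.0001),((.05,.02),.02)):
    f=run(pri,free);print(f.x.round(4),f.cost.round(1),f.fun.round(1))
# measured rail corners check
f=run((.01,.004),.02);np.save("p.npy",f.x);p=f.x
for n in P:
    print(n,"rail bottom outer corners L,R:",proj(P[n],W(p,[0,.224,.004])).round(1),proj(P[n],W(p,[0,-.224,.004])).round(1), "mid",proj(P[n],W(p,[p[3],0,.046])).round(1))
E
python3 fit2.py
```

```text
[ 0.7727  0.002   0.1227  0.0054 -0.0036  0.0499] 90.8 [ 1.6 -3.1 -1.2 -5.8  3.   4.   1.4  4.7  0.3 -4.9  2.2 -3.6  1.5  3.5
  1.4  5.  -0.5 -0.2 -0.9]
[ 0.7616  0.0034  0.1226  0.0322 -0.      0.0332] 11.2 [ 0.5  1.  -1.5 -1.3  1.5 -0.8  1.6  1.  -0.4 -0.2  0.4 -0.2  1.5 -0.6
  0.8  0.9  2.2  0.7 -0.8]
[ 0.7741  0.0018  0.1228  0.0031 -0.0039  0.0499] 90.7 [ 1.7 -3.  -1.2 -5.8  3.1  4.   1.4  4.6  0.4 -4.9  2.4 -3.5  1.5  3.4
  1.5  5.  -0.1 -0.  -0.9]
[0.7541 0.0041 0.1226 0.0443 0.0016 0.0323] 7.1 [-0.3  0.9 -1.6 -1.1  0.7 -1.1  1.5  1.2 -0.6  0.1 -0.4 -0.4  1.3 -0.5
  0.1  0.7  0.7  0.2 -0.9]
top rail bottom outer corners L,R: [253.6 219.7] [419.9 199.9] mid [338.9 211.7]
scene rail bottom outer corners L,R: [309.8 277.5] [376.2 143.5] mid [350.1 202.9]
```

```bash
cat > fit3.py <<'E'
from fit import *
from station import ctrl
P={n:cam(ctrl.read_camera(n)) for n in("top","scene")}
T=lambda x,y:(402+x/10-.5,122+y/10-.5); S=lambda x,y:(322+(x-400)/10-.5,82+y/10-.5)
lip={"UL":((261.5,199.7),(303,254.5)),"LL":((262,221.3),(318,267)),"LR":((412,202.9),(378,145.9)),"UR":((411.5,182.3),(362,138.4))}
clip={"tR":(T(310,207),S(677,130)),"tL":(T(172,217),S(632,238))}
rail={"L":((253.3,221),(309.4,281.5)),"R":((417,202),None)}
# p: x,y,yaw,a,delta,hoodend,clip_u,clip_tip
def res(p):
    r=[]
    co={"UL":(p[5],.19,.005),"LL":(0,.19,.046),"LR":(0,-.19,.046),"UR":(p[5],-.19,.005)}
    for k in lip:
        X=W(p,np.array(co[k])+[p[3],0,0])
        for n,ob in zip(P,lip[k]):
            d=proj(P[n],X)-ob
            e=np.array(lip[k[0]+("R" if k[1]=="L" else "L")][0 if n=="top" else 1])-ob; e/=np.linalg.norm(e)
            r+=[d@e/1.5,(d@[-e[1],e[0]])/.5]
    for k,y in(("tR",-.231),("tL",-.197)):
        for n,ob in zip(P,clip[k]): r+=list((proj(P[n],W(p,[p[6]-.005,y,p[7]]))-ob)/.7)
    for k,y in(("L",.224),("R",-.224)):
        for n,ob in zip(P,rail[k]):
            if ob: r+=list((proj(P[n],W(p,[0,y,.003]))-ob)/1.5)
    return np.r_[r,(p[3]-.02)/.02,(p[4]+.003)/.004,(p[5]-.045)/.02,(p[7]-.046)/.01]
f=least_squares(res,[.73,-.03,.1,.01,-.003,.05,.2,.046],x_scale=.01)
p=f.x;np.save("p.npy",p);print(p.round(4),f.cost.round(1),f.fun.round(1))
sd=np.sqrt(np.diag(np.linalg.inv(f.jac.T@f.jac)));print("sd",sd.round(4))
print("lip_under",W(p,[p[3],0,.03]),"d",p[6]-(p[3]+.005))
E
python3 fit3.py
```

```text
[ 0.7544  0.0056  0.1228  0.0402 -0.0019  0.0327  0.2155  0.0324] 14.2 [-0.5  1.  -2.1 -1.2  0.6 -1.   1.   1.   0.1  0.1  0.5 -0.2  2.  -0.5
  0.9  0.9  1.  -0.1  0.3  0.4 -0.   0.8 -1.1 -0.6 -0.4  0.5  1.  -1.4
  1.3 -0.1  1.   0.3 -0.6 -1.4]
sd [0.0036 0.0013 0.0024 0.0031 0.0036 0.0013 0.003  0.003 ]
lip_under [ 0.56016188 -0.01835644  0.10882659] d 0.17034315214231321
```

```bash
cat > mv.py <<'E'
from fit import *
from station import ctrl
p=np.load("p.npy")
c,s=np.cos(p[2]),np.sin(p[2]);Rz=np.array([[c,-s,0],[s,c,0],[0,0,1]])
Uw,Yw,Nw=Rz@U,Rz@Y,Rz@N
def ori(sg):
    z=-Nw;y=sg*Yw;x=np.cross(y,z);q=R.from_matrix(np.c_[x,y,z]).as_quat();return np.r_[q[3],q[:3]]
def F(): return np.array(ctrl.read_contact_force())
def u_of(X): return (np.array(X)-W(p,[0,0,0]))@Uw
E
python3 - <<'E'
from mv import *
print(ctrl.read_time())
pre=W(p,[p[3]-.05,0,.11]);hi=pre+[-.05,0,.12]
for sg in(1,-1):
    q=ori(sg)
    for X in(hi,pre,W(p,[p[3]-.05,0,.02]),W(p,[p[3]+.18,0,.02])):
        j=ctrl.inverse_kinematics(X,q);print(sg,X.round(3),None if j is None else np.round(j,2))
E
```

```text
1.1
1 [ 0.417 -0.03   0.242] None
1 [ 0.467 -0.03   0.122] None
1 [ 0.536 -0.021  0.064] [-0.15 -0.77 -1.07  0.41  0.21 -0.18]
1 [ 0.683 -0.003  0.24 ] [-0.06 -0.4  -0.52  0.58  0.14 -0.12]
-1 [ 0.417 -0.03   0.242] None
-1 [ 0.467 -0.03   0.122] None
-1 [ 0.536 -0.021  0.064] [-0.15 -0.77 -1.07  0.41  0.21  2.96]
-1 [ 0.683 -0.003  0.24 ] [-0.06 -0.4  -0.52  0.58  0.14  3.02]
```

```bash
python3 - <<'E'
from mv import *
def ot(t,sg=1):
    t=np.radians(t);z=Rz@[np.sin(t),0,-np.cos(t)];y=sg*Yw;q=R.from_matrix(np.c_[np.cross(y,z),y,z]).as_quat();return np.r_[q[3],q[:3]]
for t in(0,10,20,30,35,40,45,50):
    print(t,[("" if ctrl.inverse_kinematics(W(p,[p[3]+du,0,n]),ot(t)) is None else (du,n)) for du in(-.08,-.05,-.03) for n in(.02,.04,.06,.08,.11)])
E
```

```text
0 [(-0.08, 0.02), (-0.08, 0.04), (-0.08, 0.06), (-0.08, 0.08), (-0.08, 0.11), (-0.05, 0.02), (-0.05, 0.04), (-0.05, 0.06), (-0.05, 0.08), (-0.05, 0.11), (-0.03, 0.02), (-0.03, 0.04), (-0.03, 0.06), (-0.03, 0.08), (-0.03, 0.11)]
10 [(-0.08, 0.02), (-0.08, 0.04), (-0.08, 0.06), (-0.08, 0.08), (-0.08, 0.11), (-0.05, 0.02), (-0.05, 0.04), (-0.05, 0.06), (-0.05, 0.08), (-0.05, 0.11), (-0.03, 0.02), (-0.03, 0.04), (-0.03, 0.06), (-0.03, 0.08), (-0.03, 0.11)]
20 [(-0.08, 0.02), (-0.08, 0.04), (-0.08, 0.06), (-0.08, 0.08), (-0.08, 0.11), (-0.05, 0.02), (-0.05, 0.04), (-0.05, 0.06), (-0.05, 0.08), (-0.05, 0.11), (-0.03, 0.02), (-0.03, 0.04), (-0.03, 0.06), (-0.03, 0.08), (-0.03, 0.11)]
30 [(-0.08, 0.02), (-0.08, 0.04), (-0.08, 0.06), (-0.08, 0.08), (-0.08, 0.11), (-0.05, 0.02), (-0.05, 0.04), (-0.05, 0.06), (-0.05, 0.08), (-0.05, 0.11), (-0.03, 0.02), (-0.03, 0.04), (-0.03, 0.06), (-0.03, 0.08), (-0.03, 0.11)]
35 [(-0.08, 0.02), (-0.08, 0.04), (-0.08, 0.06), (-0.08, 0.08), (-0.08, 0.11), (-0.05, 0.02), (-0.05, 0.04), (-0.05, 0.06), (-0.05, 0.08), (-0.05, 0.11), (-0.03, 0.02), (-0.03, 0.04), (-0.03, 0.06), (-0.03, 0.08), (-0.03, 0.11)]
40 [(-0.08, 0.02), (-0.08, 0.04), (-0.08, 0.06), '', '', (-0.05, 0.02), (-0.05, 0.04), (-0.05, 0.06), (-0.05, 0.08), '', (-0.03, 0.02), (-0.03, 0.04), (-0.03, 0.06), (-0.03, 0.08), (-0.03, 0.11)]
45 [(-0.08, 0.02), (-0.08, 0.04), '', '', '', (-0.05, 0.02), (-0.05, 0.04), (-0.05, 0.06), '', '', (-0.03, 0.02), (-0.03, 0.04), (-0.03, 0.06), (-0.03, 0.08), '']
50 [(-0.08, 0.02), '', '', '', '', (-0.05, 0.02), (-0.05, 0.04), '', '', '', (-0.03, 0.02), (-0.03, 0.04), '', '', '']
```

```bash
cat >> mv.py <<'E'
def ot(t,sg=1):
    t=np.radians(t);z=Rz@[np.sin(t),0,-np.cos(t)];y=sg*Yw;q=R.from_matrix(np.c_[np.cross(y,z),y,z]).as_quat();return np.r_[q[3],q[:3]]
E
python3 - <<'E'
from mv import *
import cv2
ctrl.close(30)
pre=W(p,[p[3]-.05,0,.11])
ctrl.move_pose(pre+[-.04,0,.14],ot(25)); print(ctrl.read_time(),ctrl.read_ee_pos(),np.round(ctrl.read_joints(),2))
ctrl.line_to(pre,ot(35),velocity=.12)
ctrl.line_to(W(p,[p[3]-.05,0,.025]),ot(50),velocity=.06)
print(ctrl.read_time(),ctrl.read_ee_pos(),F().round(2))
a=ctrl.read_camera("top")["image"];b=ctrl.read_camera("scene")["image"]
f=lambda a,k:cv2.resize(np.clip(a[:,:,::-1].astype(float)*k,0,255).astype(np.uint8),None,fx=2,fy=2)
cv2.imwrite("pics/pre.png",np.hstack([f(a[110:310,220:440],1.8),f(b[100:300,270:450],1.2)]))
E
```

```text
4.0 [ 0.42757157 -0.02939738  0.26193927] [-0.14 -0.62 -0.4   1.37  0.11 -0.24]
6.9333 [ 0.53222648 -0.02184856  0.06782242] [-0.01  0.19  0.65]
```

View pics/pre.png

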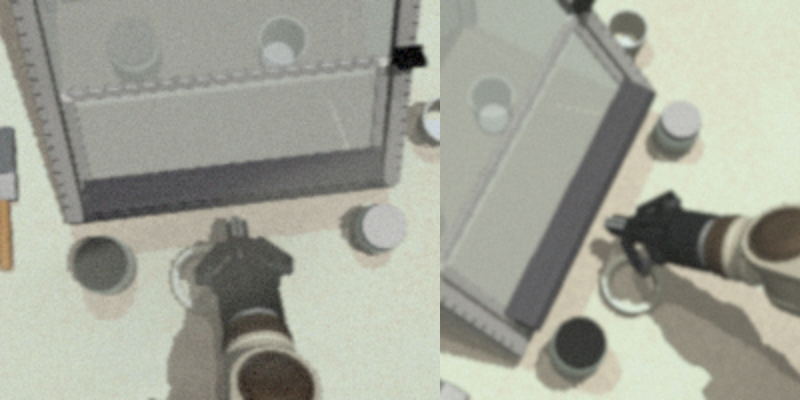

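The fingertips sit about 7 px in front of the lip edge in top (338,219 against 338,212), as predicted, and clear of the jars and tape. Next I advance up the slope slowly until they touch.

```bash
python3 - <<'E'
from mv import *
f0=F();du=-.05
while du<.02:
    du+=.003 if du<-.026 else .0015
    ctrl.line_to(W(p,[p[3]+du,0,.025]),velocity=.03)
    d=(F()-f0)
    if abs(d@Uw)>1.2: break
print(round(du,4),d.round(2),(d@Uw).round(2),(d@Nw).round(2),ctrl.read_time(),(u_of(ctrl.read_ee_pos())-p[3]).round(4))
E
```

```text
-0.0125 [-2.93 -0.41 -1.01] -2.67 1.61 11.2833 -0.0131
```

Contact came where predicted. Next is a smooth push to about 30 mm short of the clip, then I measure again.

```bash
python3 - <<'E'
from mv import *
import cv2
f0=F()
ctrl.line_to(W(p,[p[3]-.0125+.14,0,.025]),velocity=.035)
d=F();print(d.round(2),(d@Uw).round(2),ctrl.read_time(),(u_of(ctrl.read_ee_pos())-p[3]).round(4))
o=[]
for n in("top","scene"):
    _,im=avg(ctrl,n,4);np.save(n+"1.npy",im);o.append(im)
a,b=o
f=lambda a,k:cv2.resize(np.clip(a[:,:,::-1].astype(float)*k,0,255).astype(np.uint8),None,fx=2,fy=2,interpolation=cv2.INTER_CUBIC)
g=lambda a,k:cv2.resize(np.clip(255*(a[:,:,::-1]/255*k)**.5,0,255).astype(np.uint8),(400,300),interpolation=cv2.INTER_CUBIC)
cv2.imwrite("pics/p1.png",np.vstack([np.hstack([f(a[110:260,240:440],1.8),f(b[80:230,230:430],1.2)]),np.hstack([g(a[127:172,385:445],1.5),g(b[85:130,315:375],1)])]))
E
```

```text
[-5.57 -1.19 -1.39] -4.72 15.4333 0.1267
```

View pics/p1.png

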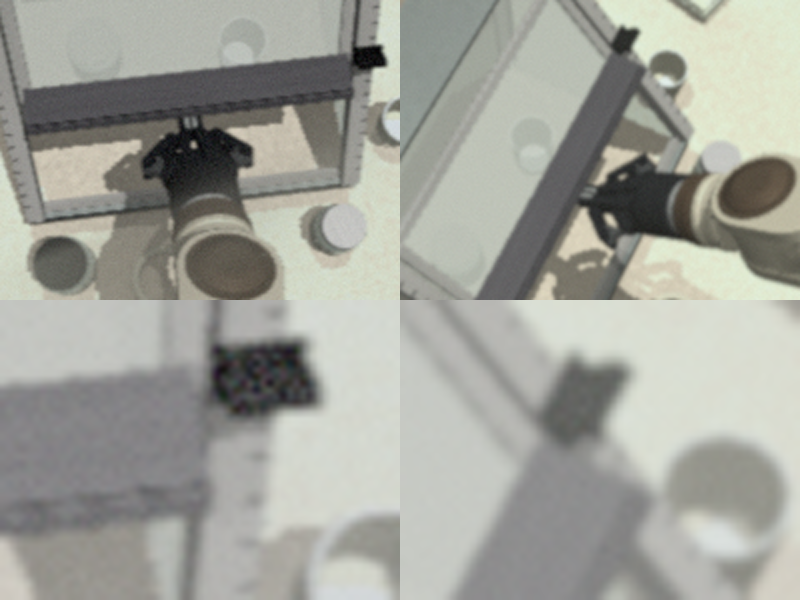

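The window is sliding up, and the lip's right end (top 416,158) is now just below the clip (tip edge around 143). Next I check the model against the lip edges now that they are close to the clip.

```bash
python3 - <<'E'
from mv import *
P={n:cam(ctrl.read_camera(n)) for n in("top","scene")}
L=p[3]+.1395
for n in P:
    im=np.load(n+"1.npy").mean(2)
    for nm,co in dict(LR=(0,-.19,.046),LL=(0,.19,.046),faceTopR=(.01,-.19,.046),UR=(.0427-.01,-.19,.005)).items():
        print(n,nm,proj(P[n],W(p,np.array(co)+[L,0,0])).round(1),end=" ")
    # profile across lip edges along u at y=-.15: sample along image line
    for y in(-.16,-.1,.12):
        us=np.arange(-.03,.075,.003)
        v=[cv2.getRectSubPix(im.astype(np.float32),(1,1),tuple(map(float,proj(P[n],W(p,[L+u,y,.046])))))[0,0] for u in us]
        print("\n",y,np.round(v).astype(int).tolist())
    # clip: profile along u at y=-.222, n=.0324 (tip plane)
    us=np.arange(-.03,.031,.002)
    for y in(-.209,-.22):
        print("clip",np.round([cv2.getRectSubPix(im.astype(np.float32),(1,1),tuple(map(float,proj(P[n],W(p,[p[6]+u,y,p[7]])))))[0,0] for u in us]).astype(int).tolist())
E
```

```text
top LR [416.2 158.4] top LL [252.5 177.3] top faceTopR [416.6 154.9] top UR [412.6 137. ] 
 -0.16 [58, 59, 58, 56, 56, 57, 58, 55, 58, 55, 46, 38, 38, 42, 41, 44, 47, 46, 45, 46, 46, 47, 47, 46, 45, 48, 46, 46, 43, 45, 50, 70, 92, 96, 97]

 -0.1 [103, 97, 73, 56, 56, 57, 57, 55, 55, 52, 44, 36, 36, 40, 38, 41, 47, 47, 46, 46, 46, 46, 46, 47, 45, 47, 46, 45, 45, 43, 48, 72, 96, 100, 100]

 0.12 [107, 97, 71, 56, 55, 57, 58, 56, 57, 52, 41, 34, 37, 38, 35, 40, 47, 47, 47, 46, 45, 45, 47, 45, 46, 48, 47, 47, 45, 44, 48, 68, 95, 98, 95]
clip [78, 74, 68, 60, 69, 75, 77, 74, 64, 54, 45, 32, 19, 10, 8, 11, 13, 12, 10, 10, 10, 8, 7, 7, 7, 10, 27, 49, 67, 78, 79]
clip [116, 115, 116, 117, 118, 118, 119, 119, 118, 119, 114, 95, 59, 25, 11, 10, 10, 12, 11, 8, 8, 9, 15, 22, 22, 31, 50, 78, 108, 116, 119]
scene LR [352.9 114.6] scene LL [285.5 241.9] scene faceTopR [350.9 112.1] scene UR [334.8 107.1] 
 -0.16 [74, 75, 74, 72, 72, 71, 73, 73, 71, 69, 66, 66, 69, 69, 71, 76, 80, 81, 80, 80, 79, 80, 80, 80, 79, 79, 80, 80, 78, 78, 81, 87, 107, 123, 129]

 -0.1 [93, 93, 94, 94, 94, 95, 95, 94, 90, 83, 73, 67, 66, 67, 68, 72, 80, 83, 81, 81, 80, 79, 79, 79, 80, 79, 81, 79, 78, 79, 80, 94, 120, 144, 153]

 0.12 [145, 161, 167, 168, 166, 160, 143, 123, 104, 93, 80, 70, 67, 66, 65, 73, 80, 83, 84, 82, 82, 82, 83, 83, 83, 84, 84, 84, 83, 83, 83, 92, 116, 146, 157]
clip [182, 182, 183, 182, 181, 182, 182, 183, 181, 177, 164, 142, 113, 82, 58, 44, 39, 36, 38, 39, 39, 38, 37, 40, 42, 48, 61, 82, 116, 145, 166]
clip [185, 185, 186, 186, 186, 186, 186, 185, 183, 178, 162, 138, 107, 77, 54, 44, 41, 45, 53, 75, 104, 134, 162, 171, 178, 178, 182, 183, 186, 186, 187]
```

```bash
python3 - <<'E'
from mv import *
import cv2
ctrl.line_to(W(p,[p[3]-.0125+.14+.026,0,.025]),velocity=.03)
d=F();print((d@Uw).round(2),ctrl.read_time(),(u_of(ctrl.read_ee_pos())-p[3]).round(4))
L=p[3]+(u_of(ctrl.read_ee_pos())-p[3])+.0121; print("L",L,"clip",p[6])
o=[]
for n in("top","scene"):
    Pn,im=avg(ctrl,n,4);np.save(n+"2.npy",im);g=im.mean(2).astype(np.float32)
    for y in(-.17,-.1,.12):
        us=np.arange(-.012,.02,.002)
        print(n,y,np.round([cv2.getRectSubPix(g,(1,1),tuple(map(float,proj(Pn,W(p,[L+u,y,.046])))))[0,0] for u in us]).astype(int).tolist())
    s=12;x0,y0=(400,120) if n=="top" else (320,82)
    v=cv2.resize(np.clip(255*(im[y0:y0+36,x0:x0+33,::-1]/255*(1.5 if n=="top" else 1))**.5,0,255).astype(np.uint8),None,fx=s,fy=s,interpolation=cv2.INTER_CUBIC)
    px=lambda q:tuple(int(k) for k in ((proj(Pn,W(p,q))-[x0,y0]+.5)*s))
    cu=p[6]-.001
    # blue: model clip blade at tip face; green: lip face now (n=.046)
    for q1,q2,col in(((cu-.005,-.197,p[7]),(cu-.005,-.231,p[7]),(255,0,0)),((cu+.005,-.197,p[7]),(cu+.005,-.231,p[7]),(255,128,0)),((L,-.15,.046),(L,-.19,.046),(0,255,0)),((L+.01,-.15,.046),(L+.01,-.19,.046),(0,255,0)),((L,-.19,p[7]),(L,-.231,p[7]),(0,0,255))):
        cv2.line(v,px(q1),px(q2),col,1)
    o.append(v)
cv2.imwrite("pics/p2.png",np.hstack(o))
E
```

```text
-4.09 16.95 0.1533
L 0.20552637424125142 clip 0.21551271307311234
top -0.17 [86, 87, 87, 87, 85, 81, 63, 47, 37, 37, 39, 39, 38, 40, 45, 47]
top -0.1 [65, 59, 57, 56, 54, 47, 41, 37, 34, 33, 32, 31, 31, 37, 46, 48]
top 0.12 [57, 56, 57, 58, 57, 49, 42, 37, 34, 32, 32, 31, 32, 36, 44, 46]
scene -0.17 [89, 90, 90, 89, 87, 83, 78, 72, 71, 69, 69, 68, 69, 73, 76, 78]
scene -0.1 [96, 96, 95, 93, 90, 86, 79, 74, 70, 68, 67, 68, 71, 72, 76, 80]
scene 0.12 [105, 96, 95, 95, 94, 91, 83, 75, 70, 66, 66, 67, 67, 70, 76, 81]
```

View pics/p2.png

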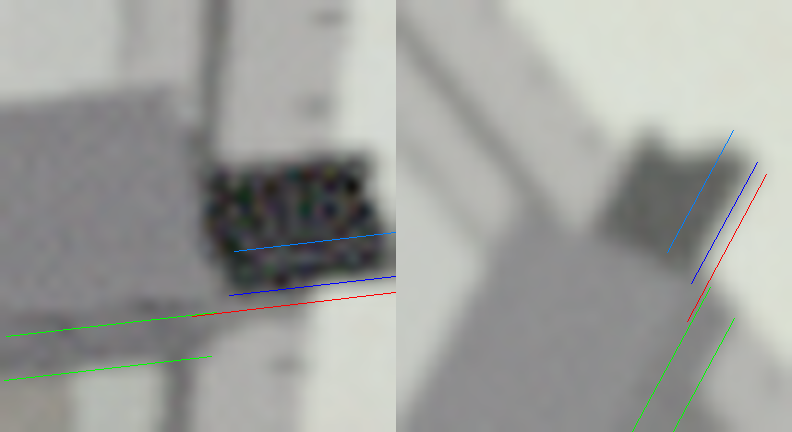

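```bash
python3 - <<'E'
from mv import *
L=.2055;cu=p[6]+.001
P={n:cam(ctrl.read_camera(n)) for n in("top","scene")}
def prof(n,k,pts):
    g=np.load(f"{n}{k}.npy").mean(2).astype(np.float32)
    uv=np.array([proj(P[n],W(p,q)) for q in pts],np.float32)[None]
    return cv2.remap(g,uv[...,0],uv[...,1],cv2.INTER_LINEAR)[0].round().astype(int).tolist()
ys=np.arange(-.020,.021,.002)
for n in P:
    for u in(.003,.007,.010): print(n,"lipR",u,prof(n,2,[(L+u,-.19-y,.046) for y in ys]))
    for u in(.003,.007): print(n,"lipL",u,prof(n,2,[(L+u,.19+y,.046) for y in ys]))
    for u in(-.001,.002,.005): print(n,"clipR",u,prof(n,0,[(cu+u,-.231-y,p[7]) for y in ys]))
    for u in(-.001,.002,.005): print(n,"clipL",u,prof(n,0,[(cu+u,-.197+y,p[7]) for y in ys]))
    us=np.arange(-.02,.006,.002)
    for y in(-.202,-.21,-.218,-.226): print(n,"clip lower",y,prof(n,0,[(cu+u,y,p[7]) for u in us]))
print("px/mm along y:",[np.linalg.norm(proj(P[n],W(p,[cu,-.231,.03]))-proj(P[n],W(p,[cu,-.221,.03])))/10 for n in P])
E
```

```text
top lipR 0.003 [40, 40, 39, 39, 39, 37, 34, 34, 37, 43, 54, 66, 72, 75, 77, 77, 77, 76, 77, 87, 102]
top lipR 0.007 [38, 38, 37, 37, 35, 33, 34, 35, 37, 40, 43, 48, 52, 57, 60, 59, 57, 57, 63, 77, 101]
top lipR 0.01 [39, 38, 37, 35, 33, 32, 34, 37, 40, 42, 43, 44, 45, 45, 46, 43, 43, 42, 48, 65, 89]
top lipL 0.003 [38, 38, 38, 37, 36, 36, 35, 34, 34, 34, 40, 59, 76, 83, 83, 84, 85, 84, 84, 83, 83]
top lipL 0.007 [36, 35, 36, 38, 35, 32, 31, 32, 33, 33, 44, 65, 81, 82, 83, 85, 84, 83, 83, 83, 82]
top clipR -0.001 [10, 9, 9, 8, 8, 8, 10, 10, 26, 54, 82, 101, 109, 110, 109, 109, 110, 110, 109, 109, 109]
top clipR 0.002 [9, 6, 7, 8, 7, 7, 11, 11, 35, 68, 94, 107, 111, 110, 109, 108, 109, 108, 107, 108, 109]
top clipR 0.005 [7, 7, 8, 9, 8, 8, 11, 22, 55, 87, 103, 109, 110, 110, 109, 108, 109, 109, 109, 109, 108]
top clipL -0.001 [8, 9, 9, 10, 14, 10, 8, 7, 8, 9, 10, 16, 19, 23, 28, 37, 51, 68, 80, 83, 81]
top clipL 0.002 [8, 7, 6, 9, 9, 10, 9, 11, 12, 8, 4, 2, 9, 16, 25, 40, 63, 86, 100, 100, 95]
top clipL 0.005 [9, 8, 7, 7, 7, 7, 8, 9, 10, 6, 7, 3, 3, 10, 23, 42, 66, 89, 101, 103, 99]
to
[... 1221 characters left out ...]
, 39, 39, 38, 41, 40, 37, 37, 36, 35, 38, 45, 51, 57, 60, 63, 64, 65, 67, 72]
scene clipL 0.002 [36, 35, 34, 33, 33, 35, 36, 35, 35, 34, 33, 34, 34, 39, 43, 46, 50, 53, 59, 66, 73]
scene clipL 0.005 [37, 36, 36, 36, 34, 33, 35, 36, 34, 33, 33, 32, 32, 31, 32, 33, 38, 43, 49, 61, 76]
scene clip lower -0.202 [121, 122, 123, 119, 111, 100, 86, 68, 52, 38, 36, 35, 35]
scene clip lower -0.21 [167, 167, 167, 164, 156, 141, 115, 87, 62, 45, 35, 32, 34]
scene clip lower -0.218 [169, 169, 168, 166, 156, 140, 114, 83, 54, 43, 37, 35, 36]
scene clip lower -0.226 [167, 167, 167, 164, 154, 137, 113, 86, 67, 59, 67, 81, 103]
px/mm along y: [np.float64(0.43105201170682506), np.float64(0.33660085071738116)]
```

The lip is about 5–6 mm below the clip. I'll finish with a small slow push, back off down-slope and outward, and check.

```bash
python3 - <<'E'
from mv import *
b=p[3]-.0125+.166+.0053
ctrl.line_to(W(p,[b,0,.025]),velocity=.015)
print((F()@Uw).round(2),ctrl.read_time(),u_of(ctrl.read_ee_pos()).round(4)+.0121-.0005+.005,"centre")
ctrl.sleep(.3)
ctrl.line_to(W(p,[b-.03,0,.025]),velocity=.03)
ctrl.line_to(W(p,[b-.04,0,.14]),ot(38),velocity=.08)
X=np.array(ctrl.read_ee_pos())
ctrl.line_to(X+[-.1,0,.08],ot(20),velocity=.15)
ctrl.move_pose([.3,-.25,.35],ot(0)); print(ctrl.read_time(),F().round(2))
o=[]
for n in("top","scene"):
    Pn,im=avg(ctrl,n,4);np.save(n+"3.npy",im);g=im.mean(2).astype(np.float32)
    for y in(-.17,-.1,.12):
        us=np.arange(-.012,.02,.002)
        print(n,y,np.round([cv2.getRectSubPix(g,(1,1),tuple(map(float,proj(Pn,W(p,[.2105+u,y,.046])))))[0,0] for u in us]).astype(int).tolist())
    f=im[60:260,220:420] if n=="scene" else im[60:260,230:430]
    o.append(cv2.resize(np.clip(f[:,:,::-1]*(1.8 if n=="top" else 1.2),0,255).astype(np.uint8),None,fx=2,fy=2,interpolation=cv2.INTER_CUBIC))
cv2.imwrite("pics/p3.png",np.hstack(o))
E
```

```text
-3.9 17.95 0.2162 centre
23.05 [0.91 0.02 0.55]
top -0.17 [84, 83, 83, 82, 82, 79, 65, 50, 36, 33, 36, 38, 35, 31, 35, 41]
top -0.1 [53, 52, 52, 54, 53, 50, 47, 39, 34, 31, 33, 34, 36, 38, 43, 45]
top 0.12 [55, 55, 55, 54, 54, 52, 47, 37, 32, 31, 32, 35, 35, 34, 41, 45]
scene -0.17 [85, 85, 83, 83, 79, 77, 74, 69, 67, 64, 64, 63, 62, 65, 68, 71]
scene -0.1 [88, 87, 87, 85, 84, 83, 77, 71, 67, 64, 62, 62, 62, 64, 68, 72]
scene 0.12 [92, 88, 88, 88, 87, 84, 77, 70, 64, 63, 63, 65, 67, 66, 67, 72]
```

View pics/p3.png

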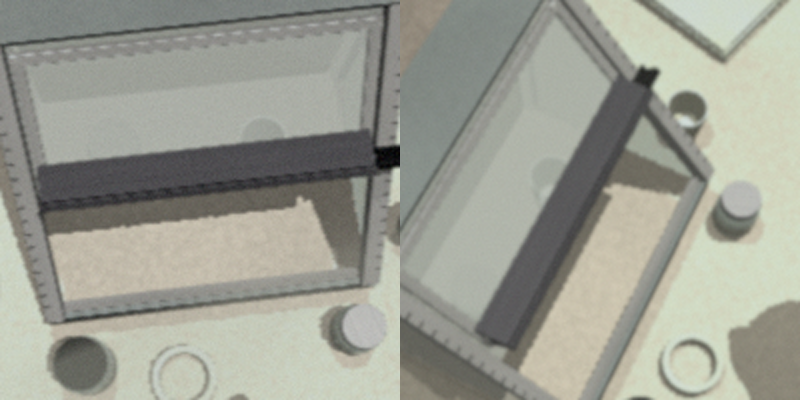

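The window stands open with its lip (top, lower edge at about 415,144) level with the clip, and the hand and jars are clear, so I'm handing in.

```bash
python3 -c "
from station import ctrl
print(ctrl.close_job(),ctrl.read_time())"
```

```text
the job is handed in; nothing more can be done
the job is handed in; nothing more can be done
```

I pushed the window up from beneath its lip until the lip was level with the marker clip, by my camera measurements to within about 3 mm, then took the hand away clear of everything and handed the job in at about 23 s.

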